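# Weigh a silver bar on the check balance

## Task

Weigh the silver bar that lies in the pan of the check balance: take the black knob of the hand lever, swing it over until the beam lifts and its pointer comes to the zero mark, calm the swinging beam with the lever and keep the pointer standing within one scale line of the mark for at least 6 seconds, then let go of the lever so that the pointer goes on standing there. Work the lever only, do not touch the beam or pan, do not let the beam swing right over against its other stop, keep the bar in the pan and leave the other things on the bench where they are.

Things in the scene. Friction and masses are not known exactly. Their poses are not given: they have to be found in the camera images.
- balance: Check balance, fixed to the bench: grey base 160 x 460 mm, long side along its own y, a column of two cheeks in the middle, a white scale plate standing at its -y end. Origin: centre of its underside, on the bench; own z up; turned by up to 0.25 rad. Beam, hand lever and spiral spring share one axle along own x, 185 mm above the origin.
- axle (a point): Centre of the axle, 185 mm above the bench. Beam and lever are linked only by a spiral spring on it, nominally 0.18 N m/rad: torque lifting the pan = 0.18 x (a - b), where a = lever - 0.60 and b = tilt of the beam, positive with the pan end up (sin b = -(height of pointer_tip over zero_mark)/0.185).
- knob (a point): Centre of the black knob on the upper end of the hand lever: a cylinder 32 mm in diameter, 30 mm long along own x of the balance, 120 mm from the axle on an 8 mm rod. Pinch it from above, fingers closing along own y of the balance, TCP about 6 mm above the knob's centre; it may turn between the fingers as the lever swings.
- lever (a joint): Hand lever in rad: 0 at the start, leaning 0.60 rad from upright to the +y (pan) side; 0.60 upright; grows as the knob goes to -y (pointer side), which winds the spring and lifts the pan; ends at 1.2. With a = value - 0.60 the knob is at own y = -0.120 sin a, height 0.185 + 0.120 cos a. Friction of about 0.15 N m holds it where it is left: 1 to 3 N at the knob moves it.
- beam: Steel balance beam 330 x 12 mm, origin on the axle; the pan hangs at its +y end, 160 mm from the axle, and a brass counterpoise (54 mm diameter) on the other half balances pan and a 0.50 kg bar exactly. Inertia with bar nominally 0.028 kg m2: swings with a 2.5 s period and rings for about a minute. Rubber stops at 0.2 rad either way; it starts with the pan down on its stop.
- pointer_tip (a point): Tip of the black pointer at the -y end of the beam, 185 mm from the axle. It goes down as the pan rises; at the start it stands about 37 mm above the zero mark, where the stop holds the beam; the other stop is 37 mm below.
- zero_mark (a point): Inner end of the zero mark, the longest and thickest black line on the white scale plate, level with the axle, 190 mm from it towards -y. The pointer points at it when the beam is level. The next, shorter lines lie 9 mm above and below.
- bar: Silver bar 80 x 35 x 17 mm lying in the round pan. Mass nominally 0.50 kg, really 0.465 to 0.535 kg, unknown: this is being weighed. Each gram off 0.50 kg adds 0.00157 N m on the beam. Origin: centre of its underside.
- pan_floor (a point): Middle of the inner floor of the round aluminium pan (inner diameter about 94 mm, rim 11 mm above the floor), which hangs level from a wire bow, 102 mm below its pivot at the beam's +y end.
- test_weight: Bystander: brass weight with a knob, diameter 38 mm, 60 mm tall, beside the balance on its far side. Origin: centre of its underside.
- small_bar: Bystander: small silver bar 55 x 26 x 12 mm lying on the bench on the far side of the balance. Origin: centre of its underside.
- tweezers: Bystander: steel tweezers about 125 mm long, lying on the bench on the robot's side of the balance. Origin: in the middle, on the bench.
- gem_dish: Bystander: round clear dish with dividers and blue stones, diameter 172 mm, 22 mm tall, beyond the balance. Origin: centre of its underside.
- stone_tray: Bystander: white tray 150 x 200 x 22 mm with green stones, on the right. Origin: centre of its underside.
- pitch_bowl: Bystander: dark iron pitch bowl on a rubber ring, diameter 140 mm, 79 mm tall, beyond the balance. Origin: centre of its underside.
- scriber: Bystander: aluminium scriber about 146 mm long, on the left. Origin: near its middle, on the bench.
- ring_clamp: Bystander: wooden ring clamp about 125 mm long, on the left. Origin: in the middle, on the bench.
Things that resemble listed ones, but are neither listed nor needed, are in the scene too. Leave any brown or yellow look-alike of the bar alone.

How it is judged:
By the outcome, as a careful person would: the job done as asked, in the order asked, and still so for the second after the job is handed in, with the robot touching nothing.
It also fails if it takes over 64 s, if anything falls off the work surface, if the arm or the gripper's body presses on something with over 40 N, if the wrist force passes 120 N, or if a joint passes its speed limit or range.

## Robot

A 6-joint arm with a two-finger parallel gripper is mounted at the origin on the work surface. World frame = base frame: x ahead of the robot, y to its left, z up, the work surface at z = 0. Lengths are in mm, angles in rad, forces in N, time in s.
With the tool pointing down it reaches from about 300 to 775 mm from the base axis. Payload 14.6 kg.
Tool frame: the origin (TCP) lies between the finger pads, 19 mm behind the fingertips; this is the grasp point; z points along the fingers, y is the line along which they close (so a half turn about z gives the same grasp; the last joint's range is limited). The gripper opens to 94 mm and grips with 3 to 60 N. Pads are 16 mm wide; open, the fingers measure 119 mm over their backs; the gripper's body (75 mm by 177 mm) begins 78 mm behind the grasp point.
Start: joints at [-1.183, 0.3, 1.521, -0, 1.321, -0.067], TCP at [241.597, -494.085, 224.246] pointing down, gripper open.
Joint ranges: [-3.03, 3.03], [-0.79, 2.21], [0.23, 2.52], [-1.04, 4.18], [0, 3.07], [-2.55, 2.55]. Speed limits (rad/s): [2.22, 2.22, 2.57, 3.14, 3.14, 3.14].

## Interface

Orientations are given as [roll, pitch, yaw] about the fixed x, y, z axes, in that order (R = Rz(yaw) Ry(pitch) Rx(roll)).
In Python, from cell import manip gives the robot as it stands.
- The arm moves only by the tool servo_tool, never from a script. Its argument "rows" is a list of rows, each a list of 7 numbers: the turn, a rotation vector about the world's x, y, z in degrees, then the shift along the world's x, y, z in mm, then the closure, from 0 (fully open) to 1 (shut). In form: [[rx, ry, rz, dx, dy, dz, fingers], ...]. A call has 1 to 20 rows; each row shifts and turns the commanded pose from where the row before left it; what a row does not reach is not made up. A row lasts 1/8 s, in which the tool goes at most 62.5 mm and 10.7 degrees, less where a joint would pass 70% of its speed; a pose out of reach is approached as far as the arm can. A call with a gripper value outside its range is refused whole. The fingers move at their own pace and stop on an object; "grip_force" is the grip in N (left out, the last holds). Time passes only in rows, so rows that do not move let the fingers close. It gives the time, the measured TCP pose, the force, the opening and the grip force at its end, in the units of the state.
- manip.read_state(): the state, without advancing time (a new reading comes with each control period).
- manip.camera(name): name is "scene" or "top" or "wrist"; returns the picture (384x512x3 uint8, red, green, blue); there is no depth.
- manip.camera_info(name): a dict with "fx", "fy", "cx", "cy" (pixels), "D" ([k1, k2, p1, p2, k3] as OpenCV has them; the pictures are not rectified), "position" and "rotation" of the camera in the world; the wrist camera has in their place "T_tool_cam" (4x4, takes a point from camera to tool coordinates, whose origin is the TCP and whose axes are the flange's). Camera axes: x right, y down, z forward; pixel columns grow to the right and rows downward; lengths in mm; the calibration is good to about 2 mm. A picture is of the moment at which its call begins: read the wrist's pose just before it. camera_info takes no time and is no camera call.
- manip.sign_off(): hands the job in; it is judged then, once.
The state is a dict: "clock": time; "joints": joint angles; "qd": joint speeds; "effort": joint torques, N m; "eef_pos": TCP position; "eef_rot": TCP orientation; "wrist_force": force on the tool from outside, world axes, zero at the start; "moment": the same for the moment, N m; "finger_gap": finger opening in mm; "finger_force": force on a finger pad.
Only numpy, scipy, OpenCV 4.12 (cv2) and the standard library are available. Lean on these libraries where they do the work, as an engineer would, in place of code of your own. Each camera call takes 0.05 s, during which the arm holds its last target. There are 200 camera calls.

## Working session

There is one attempt and no reset: what is moved stays moved. The work goes in short steps, Python scripts to look and compute and a tool call to move; the robot and the scene stay as the last step left them, time stands still between calls to the robot, and variables do not carry over. Pictures are saved under pics/ and viewed, at most 10 in all, crops included, and the job is handed in when it is done.

Besides the shell and the picture viewer there is one more tool, called by a JSON object that holds its "name" and its "arguments", one argument or row to a line. servo_tool: Moves the arm, as the interface text tells. Its arguments: {"type":"object","properties":{"rows":{"type":"array","items":{"type":"array","items":{"type":"number"}}},"grip_force":{"type":"number"}},"required":["rows"]}

```bash
mkdir -p pics; python3 - <<'E'
from cell import manip
import cv2
for n in("scene","top"):
    i=manip.camera_info(n);print(n,i)
    im=manip.camera(n);cv2.imwrite(f"pics/{n}0.png",im[:,:,::-1])
print(manip.read_state())
print(manip.camera_info("wrist"))
E
```

```text
scene {'fx': 450.4421596832879, 'fy': 450.4421596832879, 'cx': 261.5689688677502, 'cy': 189.51952483351093, 'D': array([0.0130788, 0.       , 0.       , 0.       , 0.       ]), 'position': array([1280.44025265,  205.11187617, 1332.82725398]), 'rotation': array([-2.55367192,  0.00499949,  1.82727563])}
top {'fx': 479.0227103897502, 'fy': 479.0227103897502, 'cx': 264.0744266329752, 'cy': 193.97845934319355, 'D': array([0.00506273, 0.        , 0.        , 0.        , 0.        ]), 'position': array([ 333.66149992,  -17.68179717, 1994.57935485]), 'rotation': array([-3.03888305,  0.00623758, -1.56111913])}
{'clock': 0.1, 'joints': array([-1.18255735e+00,  3.00416958e-01,  1.52151686e+00, -2.09161593e-05,
        1.32067034e+00, -6.65971948e-02]), 'qd': array([-0.0008606 , -0.00195252, -0.00094848, -0.00136243, -0.00032703,
        0.00127053]), 'effort': array([ 1.94447231e-03, -5.32641685e+01, -3.53282511e+01,  7.10023334e-02,
        2.35034066e-02, -6.22244784e-05]), 'eef_pos': array([ 241.53832857, -493.89247021,  223.74317573]), 'eef_rot': array([-3.14058204e+00, -4.70987778e-05,  4.54841337e-01]), 'wrist_force': array([-0.7938452 ,  0.14599213, -0.29313315]), 'moment': array([-0.01402111, -0.05544753, -0.0090659 ]), 'finger_force': 0.0, 'finger_gap': 93.85469671913063}
{'fx': 283.213639530234, 'fy': 283.213639530234, 'cx': 253.22219641336045, 'cy': 191.72414547421425, 'D': array([-0.00776922,  0.        ,  0.        ,  0.        ,  0.        ]), 'T_tool_cam': array([[ 6.00218862e-04, -9.62168945e-01, -2.72452861e-01,
         7.86963478e+01],
       [ 9.99999439e-01,  8.15431959e-04, -6.76685067e-04,
         1.12095393e+00],
       [ 8.73252127e-04, -2.72452302e-01,  9.62168894e-01,
        -1.60575039e+02],
       [ 0.00000000e+00,  0.00000000e+00,  0.00000000e+00,
         1.00000000e+00]])}
```

View pics/scene0.png

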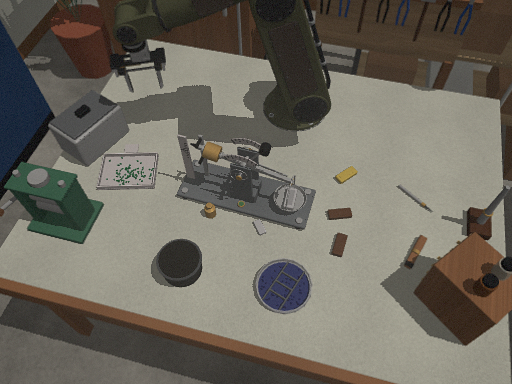

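View pics/top0.png

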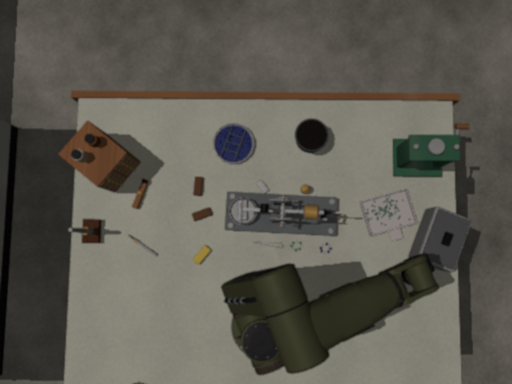

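Scene view: the balance has its base at about (180-315, 165-225), the black knob near (265,149), the pan with the silver bar near (290,198) and the scale plate near (186,150). In the top view the base is about (226-338, 192-236). The brown and yellow bars lie clear of it. Next: one enlarged crop of both views.

```bash
cat > h.py <<'E'
import numpy as np,cv2
from scipy.spatial.transform import Rotation as R
from cell import manip
def ray(n,uv):
    i=manip.camera_info(n);K=np.array([[i['fx'],0,i['cx']],[0,i['fy'],i['cy']],[0,0,1]])
    p=cv2.undistortPoints(np.array([[uv]],float),K,i['D'])[0,0]
    d=R.from_euler('xyz',i['rotation']).as_matrix()@np.array([p[0],p[1],1]);return i['position'],d/np.linalg.norm(d)
def onz(n,uv,z):
    o,d=ray(n,uv);return o+d*(z-o[2])/d[2]
def tri(a,b):
    (o,d),(p,e)=ray(*a),ray(*b);s=np.linalg.lstsq(np.c_[d,-e],p-o,rcond=None)[0]
    A,B=o+s[0]*d,p+s[1]*e;return (A+B)/2,np.linalg.norm(A-B)
def proj(n,P):
    i=manip.camera_info(n);K=np.array([[i['fx'],0,i['cx']],[0,i['fy'],i['cy']],[0,0,1]])
    M=R.from_euler('xyz',i['rotation']).as_matrix().T
    return cv2.projectPoints(np.atleast_2d(P).astype(float),cv2.Rodrigues(M)[0],-M@i['position'],K,i['D'])[0][:,0]
E
python3 - <<'E'
import cv2,numpy as np
s=cv2.imread("pics/scene0.png")[125:235,170:325];t=cv2.imread("pics/top0.png")[180:245,215:348]
s=cv2.resize(s,None,fx=5,fy=5,interpolation=cv2.INTER_CUBIC)
t=cv2.resize(t,None,fx=6,fy=6,interpolation=cv2.INTER_CUBIC)
cv2.imwrite("pics/s1.png",s);cv2.imwrite("pics/t1.png",cv2.convertScaleAbs(t,alpha=1.5))
E
```

```text
(no output)
```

View pics/s1.png

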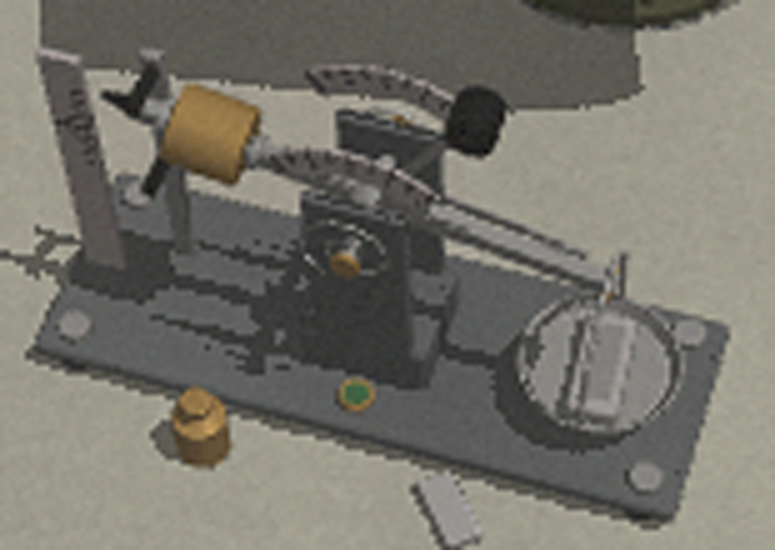

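View pics/t1.png

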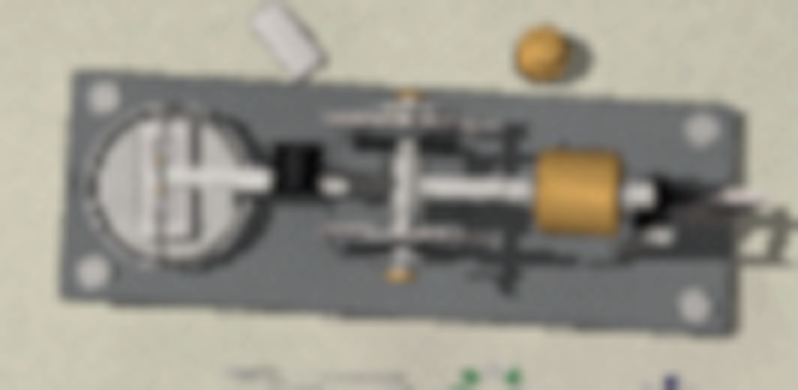

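```bash
python3 - <<'E'
from h import *
T=lambda u,v:(u/6+215-.4,v/6+180-.4); S=lambda u,v:(u/5+170-.4,v/5+125-.4)
np.set_printoptions(precision=1,suppress=True)
c=[onz("top",T(*p),20) for p in((78,72),(742,108),(735,335),(62,298))]
for a,b in zip(c,c[1:]+c[:1]):print(a,np.linalg.norm(a-b),np.arctan2(*(a-b)[:2]))
print('centre',sum(c)/4)
ax=[onz("top",T(*p),185) for p in((407,95),(400,275))];print('axle',ax,sum(ax)/2)
print('knob',tri(("top",T(297,169)),("scene",S(475,120))))
print('axle far end',tri(("top",T(407,95)),("scene",S(345,262))))
for p in((103,97),(702,128),(694,305),(92,270)):print(onz("top",T(*p),22))
for p in((690,333),(75,325),(645,476)):print('s',onz("scene",S(*p),22))
print(onz("top",T(297,169),284))
E
```

```text
[545.6 148.   20. ] 458.8807560326753 0.045423252332839135
[ 524.8 -310.4   20. ] 156.09016897528548 1.6076849713133659
[ 368.8 -304.7   20. ] 461.3689317509784 -3.096375962224388
[389.6 156.2  20. ] 156.1840632950033 -1.5179713959355523
centre [457.2 -77.7  20. ]
axle [array([515.1, -74.3, 185. ]), array([401.4, -70.6, 185. ])] [458.3 -72.5 185. ]
knob (array([460.4,  -5.9, 282.5]), np.float64(0.1660432424912998))
axle far end (array([515.2, -74.9, 186.4]), np.float64(1.2503573398025045))
[528.2 130.3  22. ]
[ 510.5 -282.5   22. ]
[ 388.9 -276.5   22. ]
[408.9 135.8  22. ]
s [403.6 134.3  22. ]
s [ 504.7 -283.5   22. ]
s [523.7 127.9  22. ]
[460.3  -5.9 284. ]
```

Checks hold: the base measures 460 x 157 mm, yaw is about -0.045, the axle is at about (458,-74,186), and the triangulated knob is at (460,-6,283) against (461,-6,284) expected. The silver bar in the pan is the one to weigh. Now moving above the knob.

{"name": "servo_tool", "arguments": {
  "rows": [
    [0,0,-1.5,11,24,30,0.2],
    [0,0,-1.5,11,24,30,0.2],
    [0,0,-1.5,11,24,30,0.2],
    [0,0,-1.5,11,24,30,0.2],
    [0,0,-1.4,11,24.5,30,0.2],
    [0,0,-1.4,11,24.5,0,0.2],
    [0,0,-1.4,11,24.5,0,0.2],
    [0,0,-1.4,11,24.5,0,0.2],
    [0,0,-1.4,11,24.5,0,0.2],
    [0,0,-1.4,11,24.5,0,0.2],
    [0,0,-1.4,11,24.5,0,0.2],
    [0,0,-1.4,11,24.5,0,0.2],
    [0,0,-1.4,11,24.5,0,0.2],
    [0,0,-1.4,11,24.5,0,0.2],
    [0,0,-1.4,11,24.5,0,0.2],
    [0,0,-1.4,11,24.5,0,0.2],
    [0,0,-1.4,11,24.5,0,0.2],
    [0,0,-1.4,11,24.5,0,0.2],
    [0,0,-1.4,11,24.5,0,0.2],
    [0,0,-1.4,11,24.5,0,0.2]
  ]
}}

```text
clock: 2.6
eef_pos: [461.8, -5.2, 374.0]
eef_rot: [-3.142, 0.001, -0.042]
wrist_force: [-0.4, -0.5, -0.0]
finger_gap: 75.0
finger_force: 0.0
```

```bash
python3 - <<'E'
from h import *
s=manip.read_state();i=manip.camera_info("wrist")
im=manip.camera("wrist");cv2.imwrite("pics/w0.png",im[:,:,::-1])
W=np.eye(4);W[:3,:3]=R.from_euler('xyz',s['eef_rot']).as_matrix();W[:3,3]=s['eef_pos'];W=W@i['T_tool_cam']
K=np.array([[i['fx'],0,i['cx']],[0,i['fy'],i['cy']],[0,0,1]]);M=W[:3,:3].T
for P in((460.5,-6,284),(459,-264,185),(468,90,110)):print(cv2.projectPoints(np.array([P],float),cv2.Rodrigues(M)[0],-M@W[:3,3],K,i['D'])[0].ravel())
E
```

```text
[252.88281229 201.5224937 ]
[457.47039731 170.5792895 ]
[189.63479803 164.11986386]
```

View pics/w0.png

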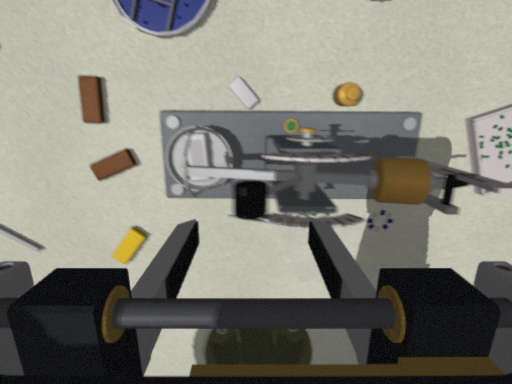

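The knob shows at (251,199) against (253,201) predicted, between the fingers, so I descend and grip.

{"name": "servo_tool", "arguments": {
  "rows": [
    [0,0,0,-0.5,-0.5,-25,0.2],
    [0,0,0,-0.5,-0.5,-25,0.2],
    [0,0,0,0,0,-25,0.2],
    [0,0,0,0,0,-9,0.2],
    [0,0,0,0,0,0,0.72],
    [0,0,0,0,0,0,0.72],
    [0,0,0,0,0,0,0.72],
    [0,0,0,0,0,0,0.72]
  ],
  "grip_force": 8
}}

```text
clock: 3.65
eef_pos: [460.7, -7.1, 290.6]
eef_rot: [3.142, -0.001, -0.041]
wrist_force: [-0.9, 0.3, -0.5]
finger_gap: 38.7
finger_force: 0.0
```

```bash
cat > m.py <<'E'
from h import *
import os,json,sys
from scipy.optimize import least_squares
A=np.array([458.3,-74,185]);Y=np.array([np.sin(.045),np.cos(.045),0]);Z=np.array([0,0,1.])
def pt(r,h,b):return A-Y*(r*np.cos(b)+h*np.sin(b))+Z*(-r*np.sin(b)+h*np.cos(b))
def cen(im):
    f=im.astype(float)[110:190,180:250];w=np.clip(f[:,:,0]-f[:,:,2]-30,0,60)
    v,u=np.mgrid[110:190,180:250];
    n,l,st,_=cv2.connectedComponentsWithStats((w>8).astype(np.uint8))
    k=1+np.argmax(st[1:,4]);w=w*(cv2.dilate((l==k).astype(np.uint8),np.ones((3,3)))>0)
    return np.array([(u*w).sum(),(v*w).sum()])/w.sum(),st[k]
def run(n=1):
    for _ in range(n):
        s=manip.read_state();im=manip.camera("scene");c,st=cen(im);t=s['clock']
        if not os.path.exists("ref.json"):
            q=least_squares(lambda x:(proj("scene",pt(x[0],x[1],-.2))[0]-c),[120,0]).x
            json.dump(list(q),open("ref.json","w"));print("r,h",q)
        r,h=json.load(open("ref.json"))
        b=least_squares(lambda x:(proj("scene",pt(r,h,x[0]))[0]-c),[0.]);
        P=s['eef_pos'];o=(P-A)@Y
        a=-np.arctan2(o,P[2]-6-185)
        open("log.txt","a").write(f"{t} {b.x[0]} {a}\n")
        print(f"t={t:.2f} b={b.x[0]:.4f} res={np.linalg.norm(b.fun):.2f}px c={c.round(2)} a={a:.3f} own={o:.1f} z={P[2]:.1f} F={s['wrist_force'].round(1)} gap={s['finger_gap']:.1f}")
    return im
if __name__=="__main__":
    im=run(int(sys.argv[1]))
    if len(sys.argv)>2:cv2.imwrite(sys.argv[2],im[:,:,::-1])
E
python3 m.py 2
```

```text
r,h [112.47662564   2.05647894]
t=3.65 b=-0.2000 res=0.00px c=[211.08 150.49] a=-0.592 own=66.9 z=290.6 F=[-0.9  0.3 -0.5] gap=38.7
t=3.70 b=-0.1754 res=0.02px c=[211.02 150.99] a=-0.593 own=67.0 z=290.5 F=[0.8 3.  2.4] gap=34.6
```

{"name": "servo_tool", "arguments": {
  "rows": [
    [0,0,0,0,0,0,0.75],
    [0,0,0,0,0,0,0.75],
    [0,0,0,0,0,0,0.75]
  ]
}}

```text
clock: 4.12
eef_pos: [460.7, -6.9, 290.5]
eef_rot: [-3.141, -0.001, -0.041]
wrist_force: [0.4, 5.3, 4.8]
finger_gap: 31.8
finger_force: 8.0
```

```bash
python3 m.py 4; python3 - <<'E'
from h import *
from m import cen
im=cv2.imread("pics/scene0.png")[:,:,::-1];print(cen(im))
E
```

```text
t=4.12 b=-0.2002 res=0.02px c=[211.1  150.49] a=-0.593 own=67.1 z=290.5 F=[0.4 5.3 4.8] gap=31.8
t=4.17 b=-0.1800 res=0.03px c=[210.98 150.89] a=-0.594 own=67.1 z=290.5 F=[-0.2  4.9  5.1] gap=31.7
t=4.22 b=-0.1830 res=0.14px c=[210.88 150.81] a=-0.593 own=67.1 z=290.5 F=[-1.   4.8  5.1] gap=32.1
t=4.28 b=-0.1898 res=0.12px c=[210.93 150.68] a=-0.593 own=67.1 z=290.5 F=[-0.9  4.7  6.9] gap=31.8
(array([211.7111014 , 149.67875874]), array([ 23,  32,  19,  19, 242], dtype=int32))
```

```bash
python3 - <<'E'
from h import *
from m import cen
ims=[cv2.imread("pics/scene0.png")[:,:,::-1]]+[manip.camera("scene") for _ in range(4)]
np.save("ims.npy",ims)
def blue(im):
    f=im.astype(float)[245:325,235:330];w=np.clip(f[:,:,2]-f[:,:,0]-15,0,60);v,u=np.mgrid[245:325,235:330]
    return np.array([(u*w).sum(),(v*w).sum()])/w.sum()
for im in ims:
    g=[cv2.cvtColor(x[200:330,130:330],cv2.COLOR_RGB2GRAY).astype(np.float32) for x in(ims[0],im)]
    print(cen(im)[0].round(2),cen(im)[1],blue(im).round(2),np.round(cv2.phaseCorrelate(*g)[0],2))
E
```

```text
[211.71 149.68] [ 23  32  19  19 242] [283.01 285.92] [0.  0.5]
[210.84 150.73] [ 23  32  17  18 161] [282.99 285.89] [-0.03  0.5 ]
[210.94 150.7 ] [ 23  34  17  15 153] [283.02 285.94] [-0.   0.5]
[211.17 150.46] [ 22  32  18  18 160] [283.03 285.94] [-0.02  0.48]
[211.07 150.63] [ 23  33  17  16 153] [283.04 285.92] [0.   0.48]
```

```bash
python3 - <<'E'
import re
s=open("m.py").read()
i=s.index("def cen");j=s.index("def run")
s=s[:i]+'''def cen(im):
    f=cv2.GaussianBlur(im,(3,3),0).astype(float)[110:190,180:250];q=(f[:,:,0]-f[:,:,2])/(f[:,:,0]+f[:,:,2]+8)
    v,u=np.mgrid[110:190,180:250];w=np.clip((q-.15)/.2,0,1)
    n,l,st,_=cv2.connectedComponentsWithStats((w>.3).astype(np.uint8))
    k=1+np.argmax(st[1:,4]);w=w*(cv2.dilate((l==k).astype(np.uint8),np.ones((3,3)))>0)
    return np.array([(u*w).sum(),(v*w).sum()])/w.sum(),st[k]
'''+s[j:]
open("m.py","w").write(s)
E
python3 - <<'E'
from m import *
ims=np.load("ims.npy")
for im in ims:print(cen(im))
c=np.mean([cen(i)[0] for i in ims[1:]],0)
q=least_squares(lambda x:(proj("scene",pt(x[0],x[1],-.2))[0]-c),[120,0]).x
json.dump(list(q),open("ref.json","w"));print(q,[proj("scene",pt(*q,b)) for b in(-.2,0,.2)])
E
python3 m.py 2
```

```text
(array([211.57340833, 150.81169989]), array([ 23,  32,  19,  19, 249], dtype=int32))
(array([211.46025366, 151.18863766]), array([ 23,  32,  19,  19, 237], dtype=int32))
(array([211.41703069, 151.22325664]), array([ 23,  32,  19,  19, 240], dtype=int32))
(array([211.42567289, 151.2078139 ]), array([ 23,  32,  18,  19, 237], dtype=int32))
(array([211.44962079, 151.21871908]), array([ 23,  32,  18,  19, 237], dtype=int32))
[110.96912032  -1.04233836] [array([[211.43814451, 151.20960682]]), array([[211.52473149, 155.34004051]]), array([[212.87486005, 159.67340313]])]
t=4.53 b=-0.1990 res=0.03px c=[211.4  151.22] a=-0.594 own=67.1 z=290.5 F=[0.2 4.  5.5] gap=31.6
t=4.58 b=-0.2009 res=0.05px c=[211.49 151.2 ] a=-0.593 own=67.1 z=290.5 F=[0.1 5.1 5.3] gap=32.0
```

{"name": "servo_tool", "arguments": {
  "rows": [
    [0,0,0,-0.07,-1.5,0.95,0.75],
    [0,0,0,-0.07,-1.5,0.95,0.75],
    [0,0,0,-0.07,-1.5,0.95,0.75],
    [0,0,0,-0.07,-1.5,0.9,0.75],
    [0,0,0,-0.07,-1.5,0.9,0.75],
    [0,0,0,-0.07,-1.5,0.85,0.75],
    [0,0,0,-0.07,-1.5,0.8,0.75],
    [0,0,0,-0.07,-1.5,0.8,0.75],
    [0,0,0,-0.07,-1.5,0.75,0.75],
    [0,0,0,-0.07,-1.4,0.75,0.75]
  ]
}}

```text
clock: 5.88
eef_pos: [459.9, -21.7, 299.0]
eef_rot: [-3.141, -0.0, -0.041]
wrist_force: [0.2, 5.4, 2.8]
finger_gap: 31.7
finger_force: 8.0
```

```bash
python3 m.py 1
```

```text
t=5.88 b=-0.1988 res=0.00px c=[211.43 151.23] a=-0.451 own=52.3 z=299.0 F=[0.2 5.4 2.8] gap=31.7
```

{"name": "servo_tool", "arguments": {
  "rows": [
    [0,0,0,-0.06,-1.4,0.64,0.75],
    [0,0,0,-0.06,-1.4,0.62,0.75],
    [0,0,0,-0.06,-1.4,0.6,0.75],
    [0,0,0,-0.06,-1.4,0.58,0.75],
    [0,0,0,-0.06,-1.4,0.56,0.75],
    [0,0,0,-0.06,-1.4,0.55,0.75],
    [0,0,0,-0.06,-1.4,0.53,0.75],
    [0,0,0,-0.06,-1.4,0.52,0.75]
  ]
}}

```text
clock: 6.92
eef_pos: [459.4, -33.3, 303.4]
eef_rot: [3.142, 0.0, -0.041]
wrist_force: [-0.0, 3.7, 3.4]
finger_gap: 31.9
finger_force: 8.0
```

```bash
python3 m.py 1
```

```text
t=6.92 b=-0.1972 res=0.04px c=[211.39 151.26] a=-0.347 own=40.7 z=303.4 F=[-0.   3.7  3.4] gap=31.9
```

{"name": "servo_tool", "arguments": {
  "rows": [
    [0,0,0,-0.06,-1.4,0.52,0.75],
    [0,0,0,-0.06,-1.4,0.5,0.75],
    [0,0,0,-0.06,-1.4,0.48,0.75],
    [0,0,0,-0.06,-1.4,0.46,0.75],
    [0,0,0,-0.06,-1.4,0.44,0.75],
    [0,0,0,-0.06,-1.4,0.42,0.75],
    [0,0,0,-0.06,-1.4,0.4,0.75],
    [0,0,0,-0.06,-1.4,0.38,0.75]
  ]
}}

```text
clock: 7.98
eef_pos: [458.9, -44.5, 307.1]
eef_rot: [-3.142, 0.0, -0.041]
wrist_force: [-0.2, 3.4, 3.5]
finger_gap: 31.7
finger_force: 8.0
```

```bash
python3 m.py 1
```

```text
t=7.97 b=-0.1903 res=0.05px c=[211.36 151.4 ] a=-0.249 own=29.5 z=307.1 F=[-0.2  3.4  3.5] gap=31.7
```

{"name": "servo_tool", "arguments": {
  "rows": [
    [0,0,0,-0.06,-1.4,0.36,0.75],
    [0,0,0,-0.06,-1.4,0.34,0.75],
    [0,0,0,-0.06,-1.4,0.32,0.75],
    [0,0,0,-0.06,-1.4,0.3,0.75]
  ]
}}

```text
clock: 8.52
eef_pos: [458.7, -50.1, 308.4]
eef_rot: [3.142, 0.0, -0.041]
wrist_force: [-0.3, 3.2, 2.2]
finger_gap: 31.2
finger_force: 8.0
```

```bash
python3 m.py 1
```

```text
t=8.53 b=-0.1439 res=0.27px c=[211.06 152.32] a=-0.201 own=23.9 z=308.4 F=[-0.3  3.2  2.2] gap=31.2
```

```bash
cat > fit.py <<'E'
from m import *
import io,contextlib
n=int(sys.argv[1]);t0=manip.read_state()['clock']
with contextlib.redirect_stdout(io.StringIO()) as f: im=run(n)
print(f.getvalue().splitlines()[-1])
L=np.loadtxt("log.txt");L=L[L[:,0]>=t0-.001]
if len(sys.argv)>2: L=np.loadtxt("log.txt");L=L[L[:,0]>=float(sys.argv[2])]
T=L[-1,0]+.05;t=L[:,0]-T
for w in(2.4,2.5,2.6):
    M=np.c_[np.ones_like(t),np.cos(w*t),np.sin(w*t)];x=np.linalg.lstsq(M,L[:,1],rcond=None)[0]
    e=L[:,1]-M@x;print(f"w={w} beq={x[0]:.4f} now b-beq={x[1]:.4f} v={w*x[2]:.4f} amp={np.hypot(*x[1:]):.4f} rms={e.std():.4f} d={x[0]-L[-1,2]:.3f} T={T:.2f}")
print((L[::4,1]).round(3))
cv2.imwrite(f"pics/f{T:.2f}.png",im[:,:,::-1])
E
python3 fit.py 28
```

```text
t=9.93 b=-0.1154 res=0.31px c=[211.01 152.92] a=-0.202 own=24.0 z=308.4 F=[-1.8 -0.7  2.4] gap=31.4
w=2.4 beq=-0.1264 now b-beq=0.0014 v=-0.1460 amp=0.0609 rms=0.0019 d=0.075 T=9.98
w=2.5 beq=-0.1226 now b-beq=-0.0023 v=-0.1428 amp=0.0572 rms=0.0019 d=0.079 T=9.98
w=2.6 beq=-0.1192 now b-beq=-0.0056 v=-0.1395 amp=0.0539 rms=0.0020 d=0.083 T=9.98
[-0.144 -0.113 -0.087 -0.07  -0.065 -0.078 -0.098]
```

{"name": "servo_tool", "arguments": {
  "rows": [
    [0,0,0,0,0,0,0.75],
    [0,0,0,0,0,0,0.75],
    [0,0,0,0,0,0,0.75],
    [0,0,0,0,0,0,0.75],
    [0,0,0,-0.2,-3.7,0.7,0.75],
    [0,0,0,0,0,0,0.75],
    [0,0,0,0,0,0,0.75],
    [0,0,0,0,0,0,0.75],
    [0,0,0,0,0,0,0.75],
    [0,0,0,0,0,0,0.75],
    [0,0,0,0,0,0,0.75],
    [0,0,0,0,0,0,0.75],
    [0,0,0,0,0,0,0.75],
    [0,0,0,-0.1,-3.0,0.5,0.75],
    [0,0,0,-0.2,-4.7,0.5,0.75],
    [0,0,0,-0.1,-3.0,0.3,0.75]
  ]
}}

```text
clock: 11.98
eef_pos: [458.0, -64.7, 310.2]
eef_rot: [-3.141, 0.0, -0.041]
wrist_force: [-1.0, 3.6, 1.8]
finger_gap: 31.8
finger_force: 8.0
```

```bash
python3 fit.py 26
```

```text
t=13.22 b=-0.0011 res=0.51px c=[211.01 155.4 ] a=-0.080 own=9.6 z=310.3 F=[-1.6 -1.1 -1.8] gap=31.7
w=2.4 beq=-0.0052 now b-beq=0.0022 v=-0.0145 amp=0.0064 rms=0.0014 d=0.075 T=13.28
w=2.5 beq=-0.0048 now b-beq=0.0018 v=-0.0145 amp=0.0061 rms=0.0014 d=0.075 T=13.28
w=2.6 beq=-0.0045 now b-beq=0.0014 v=-0.0145 amp=0.0057 rms=0.0014 d=0.076 T=13.28
[-0.009 -0.003  0.001  0.001  0.002 -0.001 -0.002]
```

The beam is nearly calm (amplitude 0.006 rad, level about -0.005). Next I check the pointer against the zero mark.

```bash
python3 - <<'E'
from m import *
import glob
im=cv2.imread("pics/f13.28.png")[120:185,172:232]
cv2.imwrite("pics/c1.png",cv2.convertScaleAbs(cv2.resize(im,None,fx=9,fy=9,interpolation=cv2.INTER_CUBIC),alpha=1.4))
for b in(0,-.05,.05):print("tip",b,(proj("scene",pt(185,0,b))[0]-[172,120])*9+4)
for z in(185,194,176):
  for x in(0,20):print("mark",z,x,(proj("scene",A-Y*190+Z*(z-185)+np.array([x,0,0]))[0]-[172,120])*9+4)
E
```

```text
tip 0 [167.73956877 272.8090117 ]
tip -0.05 [164.81260317 256.81668274]
tip 0.05 [171.8169937  288.92638869]
mark 185 0 [154.90582151 269.63154062]
mark 185 20 [135.96947198 311.83461259]
mark 194 0 [151.41216855 253.9161585 ]
mark 194 20 [132.35258548 296.22207164]
mark 176 0 [158.36365203 285.18683189]
mark 176 20 [139.54901429 327.28699529]
```

View pics/c1.png

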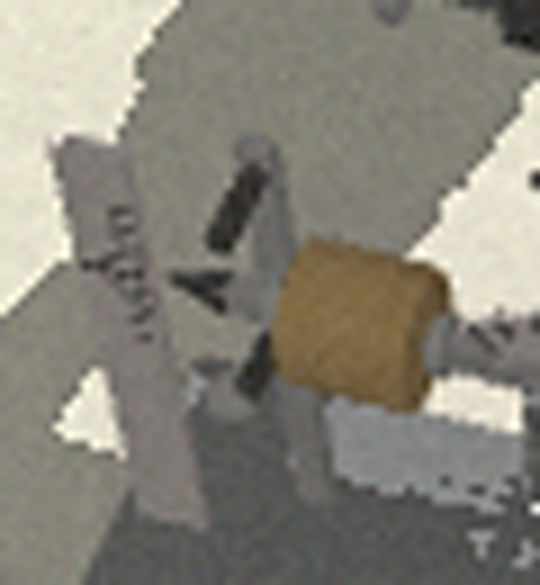

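Pointer tip at crop (175,277), where a level beam puts it at (168,273). The scale lines span v of about 205-345, centred on about 277, so the pointer stands at the zero mark. Now holding for more than 6 s.

{"name": "servo_tool", "arguments": {
  "rows": [
    [0,0,0,0,0,0,0.75],
    [0,0,0,0,0,0,0.75],
    [0,0,0,0,0,0,0.75],
    [0,0,0,0,0,0,0.75],
    [0,0,0,0,0,0,0.75],
    [0,0,0,0,0,0,0.75],
    [0,0,0,0,0,0,0.75],
    [0,0,0,0,0,0,0.75],
    [0,0,0,0,0,0,0.75],
    [0,0,0,0,0,0,0.75],
    [0,0,0,0,0,0,0.75],
    [0,0,0,0,0,0,0.75],
    [0,0,0,0,0,0,0.75],
    [0,0,0,0,0,0,0.75],
    [0,0,0,0,0,0,0.75],
    [0,0,0,0,0,0,0.75],
    [0,0,0,0,0,0,0.75],
    [0,0,0,0,0,0,0.75],
    [0,0,0,0,0,0,0.75],
    [0,0,0,0,0,0,0.75]
  ]
}}

```text
clock: 15.78
eef_pos: [458.1, -64.4, 310.3]
eef_rot: [-3.142, 0.0, -0.041]
wrist_force: [-2.2, -0.7, -5.5]
finger_gap: 31.8
finger_force: 8.0
```

```bash
python3 fit.py 14
```

```text
t=16.43 b=-0.0052 res=0.60px c=[210.92 155.33] a=-0.080 own=9.6 z=310.3 F=[-4.2 -1.  -6.8] gap=31.7
w=2.4 beq=-0.0069 now b-beq=0.0023 v=-0.0055 amp=0.0032 rms=0.0011 d=0.073 T=16.48
w=2.5 beq=-0.0067 now b-beq=0.0021 v=-0.0055 amp=0.0030 rms=0.0011 d=0.074 T=16.48
w=2.6 beq=-0.0065 now b-beq=0.0019 v=-0.0054 amp=0.0028 rms=0.0011 d=0.074 T=16.48
[-0.003 -0.005 -0.003 -0.004]
```

{"name": "servo_tool", "arguments": {
  "rows": [
    [0,0,0,0,0,0,0.75],
    [0,0,0,0,0,0,0.75],
    [0,0,0,0,0,0,0.75],
    [0,0,0,0,0,0,0.75],
    [0,0,0,0,0,0,0.75],
    [0,0,0,0,0,0,0.75],
    [0,0,0,0,0,0,0.75],
    [0,0,0,0,0,0,0.75],
    [0,0,0,0,0,0,0.75],
    [0,0,0,0,0,0,0.75],
    [0,0,0,0,0,0,0.75],
    [0,0,0,0,0,0,0.75],
    [0,0,0,0,0,0,0.75],
    [0,0,0,0,0,0,0.75],
    [0,0,0,0,0,0,0.75],
    [0,0,0,0,0,0,0.75],
    [0,0,0,0,0,0,0.75],
    [0,0,0,0,0,0,0.75],
    [0,0,0,0,0,0,0.75],
    [0,0,0,0,0,0,0.75]
  ]
}}

```text
clock: 18.98
eef_pos: [458.1, -64.4, 310.3]
eef_rot: [-3.142, 0.0, -0.041]
wrist_force: [-3.4, -1.2, -8.0]
finger_gap: 31.9
finger_force: 8.0
```

{"name": "servo_tool", "arguments": {
  "rows": [
    [0,0,0,0,0,0,0.75],
    [0,0,0,0,0,0,0.75],
    [0,0,0,0,0,0,0.75],
    [0,0,0,0,0,0,0.75],
    [0,0,0,0,0,0,0.75],
    [0,0,0,0,0,0,0.75],
    [0,0,0,0,0,0,0.75],
    [0,0,0,0,0,0,0.75],
    [0,0,0,0,0,0,0.75],
    [0,0,0,0,0,0,0.75],
    [0,0,0,0,0,0,0.75],
    [0,0,0,0,0,0,0.75],
    [0,0,0,0,0,0,0.75],
    [0,0,0,0,0,0,0.75],
    [0,0,0,0,0,0,0.75],
    [0,0,0,0,0,0,0.75],
    [0,0,0,0,0,0,0.75],
    [0,0,0,0,0,0,0.75],
    [0,0,0,0,0,0,0.75],
    [0,0,0,0,0,0,0.75]
  ]
}}

```text
clock: 21.48
eef_pos: [458.1, -64.4, 310.4]
eef_rot: [-3.142, 0.0, -0.041]
wrist_force: [-4.2, -1.0, -9.2]
finger_gap: 31.3
finger_force: 8.0
```

```bash
python3 fit.py 6 13.5
```

```text
t=21.73 b=-0.0069 res=0.60px c=[210.91 155.29] a=-0.080 own=9.6 z=310.4 F=[-3.6 -0.9 -7.9] gap=31.8
w=2.4 beq=-0.0082 now b-beq=0.0013 v=-0.0093 amp=0.0041 rms=0.0016 d=0.072 T=21.78
w=2.5 beq=-0.0074 now b-beq=-0.0003 v=-0.0088 amp=0.0035 rms=0.0014 d=0.073 T=21.78
w=2.6 beq=-0.0061 now b-beq=-0.0013 v=-0.0050 amp=0.0023 rms=0.0014 d=0.074 T=21.78
[-0.003 -0.005 -0.003 -0.004 -0.008]
```

Held for over 8 s; now letting go and lifting straight up.

{"name": "servo_tool", "arguments": {
  "rows": [
    [0,0,0,0,0,0,0.6],
    [0,0,0,0,0,0,0.5],
    [0,0,0,0,0,0,0.4],
    [0,0,0,0,0,0,0.3],
    [0,0,0,0,0,0,0.3],
    [0,0,0,0,0,0,0.3],
    [0,0,0,0,0,10,0.3],
    [0,0,0,0,0,15,0.3],
    [0,0,0,0,0,20,0.3],
    [0,0,0,0,0,20,0.3],
    [0,0,0,0,0,15,0.3],
    [0,0,0,0,0,0,0.3],
    [0,0,0,0,0,0,0.3]
  ]
}}

```text
clock: 23.4
eef_pos: [458.0, -64.4, 389.8]
eef_rot: [-3.141, 0.001, -0.041]
wrist_force: [0.1, -0.0, -0.5]
finger_gap: 65.8
finger_force: 0.0
```

```bash
python3 fit.py 26; python3 - <<'E'
import cv2,glob
f=sorted(glob.glob("pics/f2*.png"))[-1];im=cv2.imread(f)[115:215,170:320]
cv2.imwrite("pics/c2.png",cv2.convertScaleAbs(cv2.resize(im,None,fx=5,fy=5,interpolation=cv2.INTER_CUBIC),alpha=1.4))
E
```

```text
t=24.65 b=-0.0030 res=0.63px c=[210.89 155.38] a=-0.048 own=9.6 z=390.4 F=[ 0.8  0.1 -0.6] gap=65.8
w=2.4 beq=-0.0051 now b-beq=-0.0000 v=-0.0035 amp=0.0014 rms=0.0018 d=0.043 T=24.70
w=2.5 beq=-0.0050 now b-beq=-0.0001 v=-0.0033 amp=0.0013 rms=0.0018 d=0.043 T=24.70
w=2.6 beq=-0.0049 now b-beq=-0.0002 v=-0.0032 amp=0.0013 rms=0.0018 d=0.043 T=24.70
[-0.005 -0.003  0.    -0.006 -0.004 -0.001 -0.006]
```

View pics/c2.png

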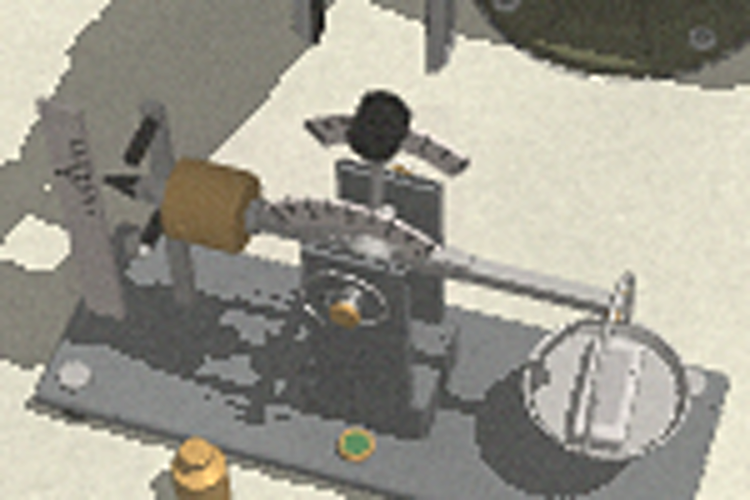

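After release the gripper is clear. The pointer tip is at crop (106,181), level with the zero mark, the beam is steady at about -0.005 rad and the bar is in the pan. Handing in.

```bash
python3 -c "
from cell import manip
print(manip.sign_off())"
```

```text
the job is handed in; nothing more can be done
None
```

The bar is weighed and the job is handed in: the pointer stood at the zero mark for over 8 s, well within one scale line, and stayed there (about 1 mm off, by camera) after I let go of the lever, with the bar still in the pan; about 25 s used.

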